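Shut and lock the vial drawers

ROBOT

A 6-joint arm with a two-finger parallel gripper is mounted at the origin on a cart in front of the work surface, level with it; the furniture and walls round the work are solid. World frame = base frame: x ahead of the robot, y to its left, z up, the work surface at z = 0. Lengths are in m, angles in rad, forces in N, time in s.
With the tool pointing down it reaches from about 0.275 to 0.975 m from the base axis. Payload 8.4 kg.
Tool frame: the origin (TCP) lies midway between the tips of the shut fingers; the grasp point (between the pads) lies 19 mm behind it; y points along the fingers, x is the direction in which the jaws open and shut, and the axes are right-handed (so a half turn about y gives the same grasp; the last joint's range is limited). The gripper opens to 92 mm and grips with 3 to 60 N. Pads are 20 mm wide; open, the fingers measure 128 mm over their backs; the gripper's body (75 mm by 189 mm) begins 69 mm behind the grasp point.
Start: joints at [1.204, 0.353, 1.633, -0, 1.155, -0.002], TCP at [0.223, 0.584, 0.215] pointing down, gripper open.
Joint ranges: [-2.63, 2.63], [-0.92, 2.1], [0.06, 2.66], [-1.3, 4.44], [0, 2.69], [-3.02, 3.02]. Speed limits (rad/s): [2.22, 2.22, 2.79, 3.14, 3.14, 3.14].

INTERFACE

Orientations are given as a unit quaternion [w, x, y, z].
In Python, from bench import arm gives the robot as it stands.
- The arm moves only by the tool step_arm, never from a script. Its argument "steps" is a list of rows, each an object of numbers: "fingers": the opening, from -1 (shut) to 1 (fully open), so that 0 is half open; "dx", "dy", "dz": the shift along the tool's x, y, z in mm; "spin": the turn about the tool's y in rad. A call has 1 to 12 rows; each row shifts and turns the pose as measured when the row begins, along the tool's axes as they then stand; what a row does not reach is not made up. A row lasts 1/8 s, in which the tool goes at most 62.5 mm and 10.7 degrees, less where a joint would pass 70% of its speed; a pose out of reach is approached as far as the arm can. A call is refused whole if a number of a shift passes 62.5 or a number of a turn 0.188, either way. A call with a gripper value outside its range is refused whole. The fingers move at their own pace and stop on an object; "squeeze" is the grip in N (left out, the last holds). Time passes only in rows, so rows that do not move let the fingers close. It gives the time, the measured TCP pose, the force and the opening at its end, in the units of the state.
- arm.read_state(): the state, without advancing time (a new reading comes with each control period).
- arm.camera(name): name is "side" or "top" or "wrist"; returns (picture, depth): 384x512x3 uint8, blue, green, red; 384x512 float32, m along the optical axis (not along the pixel's ray), 0 where there is no reading.
- arm.camera_params(name): a dict with "mtx" (3x3 intrinsics, pixels), "R" (3x3) and "t" (3): a world point X has camera coordinates R X + t; the wrist camera has in their place "hand_eye" (4x4, takes a point from camera to tool coordinates, whose origin is the TCP and whose axes are the tool frame's). Camera axes: x right, y down, z forward; pixel columns grow to the right and rows downward; lengths in m; the calibration is good to about 2 mm. A picture is of the moment at which its call begins: read the wrist's pose just before it. camera_params takes no time and is no camera call.
- arm.finish_job(): hands the job in, once; it reports no verdict.
The state is a dict: "t": time; "q": joint angles; "qvel": joint speeds; "tau": joint torques, N m; "tcp_pos": TCP position; "tcp_rot": TCP orientation; "ft_force": force on the tool from outside, world axes, zero at the start; "torque": the same for the moment, N m; "grip_width": opening from 0.0 (shut) to 1.0 (fully open).
Only numpy, scipy, OpenCV 4.12 (cv2) and the standard library are available. Lean on these libraries where they do the work, as an engineer would, in place of code of your own. Each camera call takes 0.05 s, during which the arm holds its last target.

TASK

Push both open drawers of the small medicine cabinet fully shut with the fingertips, gently enough that the vial in each stays standing in its drawer. Then lock the cabinet: push the blue tab on its roof all the way to the left, so that it covers the red mark and the green one shows. Do not lift the vials, and leave the things lying around where they are.

Things in the scene. Friction and masses are not known exactly. Their poses are not given: they have to be found in the camera images.
- cabinet: white two-drawer medicine cabinet fixed on the table, 200 mm deep (own x), 280 mm wide (own y), roof at z = 85 mm. Origin: centre of its underside on the table. Its x axis points from the drawer fronts to the back, y to the left drawer, z up. The two drawers lie side by side and open towards -x of the cabinet. It starts turned by up to 0.3 rad either way from world axes
- drawer_left (a joint): left drawer, metres that it stands open: 0 = fully shut, largest 0.11; starts 0.055 to 0.095; slides along the cabinet's x with about 1.5 N of friction and stays where it is left
- drawer_left_front (a point): middle of the outer face of the left drawer's flat grey front; the front is 134 mm wide, 66 mm high (12 to 78 mm above the table) and 12 mm thick, with nothing that sticks out of it; moves with the drawer. Shut, it lies 112 mm before the cabinet's origin
- drawer_right (a joint): right drawer, metres that it stands open: 0 = fully shut, largest 0.11; starts 0.055 to 0.095; slides along the cabinet's x with about 1.5 N of friction and stays where it is left
- drawer_right_front (a point): middle of the outer face of the right drawer's flat grey front; the front is 134 mm wide, 66 mm high (12 to 78 mm above the table) and 12 mm thick, with nothing that sticks out of it; moves with the drawer. Shut, it lies 112 mm before the cabinet's origin
- lock (a joint): lock slide, metres that it has been pushed to the left (cabinet's +y): 0 = open, 0.045 = end stop, locked; starts 0 to 0.008; about 1.5 N of friction, stays where it is left
- lock_top (a point): centre of the top of the blue lock tab on the cabinet's roof; the tab is 40 mm (cabinet x) by 30 mm (y, along its travel) by 18 mm high above the roof, top 103 mm above the table; 55 mm before the cabinet's origin. At the left end of its track is a flat red mark, at the right end a green one; the tab hides one of them
- vial_1: loose glass vial with red cap, 23 mm across, 48 mm high, standing in one of the drawers (which of the two varies) on its floor, 16 mm above the table. Origin: centre of its underside, z axis up
- vial_2: loose glass vial with green cap, 23 mm across, 48 mm high, standing in one of the drawers (which of the two varies) on its floor, 16 mm above the table. Origin: centre of its underside, z axis up
- plaster_roll: white roll of fixing plaster, 45 mm across, 30 mm high, lying on the rear part of the cabinet's roof, a loose bystander; origin at the centre of its underside
- small_bottle_f2: brown dropper bottle with a black top, 33 mm across, 102 mm high, standing to the right of the cabinet, a loose bystander; origin at the centre of its underside
- oximeter: blue and white finger oximeter, 33x58x30 mm, lying front right, a loose bystander; origin at the centre of its underside
- label_roll: roll of white tape, 106x67x30 mm, lying front left, a loose bystander; origin at the centre of its underside
- marker: grey marker with red cap, 18x137x18 mm, lying to the left of the cabinet, a loose bystander; origin at the centre of its underside

How it is judged:
By the outcome, as a careful person would: the job done as asked, in the order asked, and still so for the second after the job is handed in, with the robot touching nothing.
It also fails if it takes over 54 s, if anything falls off the work surface, if the arm or the gripper's body presses on something with over 40 N, if the wrist force passes 120 N, or if a joint passes its speed limit or range.

## Working session

There is one attempt and no reset: what is moved stays moved. The work goes in short steps, Python scripts to look and compute and a tool call to move; the robot and the scene stay as the last step left them, time stands still between calls to the robot, and variables do not carry over. Pictures are saved under pics/ and viewed, and the job is handed in when it is done.

Besides the shell and the picture viewer there is one more tool, called after "Call:" by a JSON object that holds its "fn" and its "kwargs". step_arm: Moves the arm, as the interface text tells. Its arguments: {"type":"object","properties":{"steps":{"type":"array"},"squeeze":{"type":"number"}},"required":["steps"]}

```bash
mkdir -p pics; ls; python3 - <<'E'
from bench import arm
import cv2,numpy as np
s=arm.read_state();print(s)
for n in ("top","side"):
    p,d=arm.camera(n);cv2.imwrite(f"pics/{n}0.png",p);np.savez(f"{n}0.npz",p=p,d=d)
    c=arm.camera_params(n);print(n,{k:np.round(v,4).tolist() for k,v in c.items()})
print(arm.camera_params("wrist"))
E
```

```text
pics
{'t': 0.0, 'q': array([ 1.20358457e+00,  3.53663020e-01,  1.63411758e+00,  1.39715651e-05,
        1.15519535e+00, -2.38421287e-03]), 'qvel': array([ 0.00159058, -0.00075426,  0.00066243,  0.0002894 , -0.00167251,
        0.00025765]), 'tau': array([ 1.60948148e-04, -5.93849194e+01, -3.34211791e+01,  6.96197804e-02,
        2.34062743e-02, -1.16688343e-04]), 'tcp_pos': array([0.22280364, 0.58341481, 0.21386149]), 'tcp_rot': array([-0.58213459,  0.58267992,  0.40059466, -0.40140673]), 'ft_force': array([-0.37001254, -0.6011062 , -0.10741192]), 'torque': array([-0.04540674,  0.03565242,  0.03348494]), 'grip_width': 1.0052028697255944}
top {'mtx': [[410.4374, 0.0, 252.3751], [0.0, 410.4374, 190.5268], [0.0, 0.0, 1.0]], 'R': [[0.0126, -0.9999, 0.0096], [-0.9978, -0.0132, -0.0645], [0.0646, -0.0088, -0.9979]], 't': [-0.1099, 0.5756, 1.4935]}
side {'mtx': [[386.6646, 0.0, 261.2159], [0.0, 386.6646, 189.725], [0.0, 0.0, 1.0]], 'R': [[0.99, -0.1408, 0.0124], [-0.0773, -0.613, -0.7863], [0.1183, 0.7775, -0.6177]], 't': [-0.5771, 0.0538, 1.3071]}
{'mtx': array([[303.63306874,   0.        , 258.65007674],
       [  0.        , 303.63306874, 186.90553566],
       [  0.        ,   0.        ,   1.        ]]), 'hand_eye': array([[ 9.99999167e-01,  1.23937978e-03, -3.61053966e-04,
        -2.72564645e-04],
       [ 6.52005780e-04, -2.43525919e-01,  9.69894170e-01,
        -1.70604115e-01],
       [ 1.11414122e-03, -9.69893598e-01, -2.43526524e-01,
         6.80198961e-02],
       [ 0.00000000e+00,  0.00000000e+00,  0.00000000e+00,
         1.00000000e+00]])}
```

View pics/top0.png

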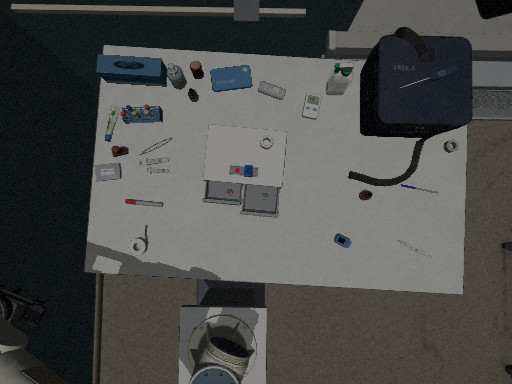

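View pics/side0.png

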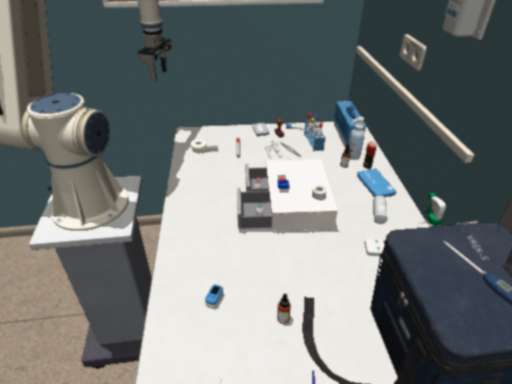

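The top view shows the cabinet roof at about (207-286, 125-187), with the left drawer at (223,192) and the right at (262,200). The blue tab is at (249,171) and the red mark at (237,170). Next I measure the geometry.

```bash
cat > h.py <<'E'
import numpy as np,cv2
from bench import arm
def ray(n,px,z):
    c=arm.camera_params(n);K,R,t=c["mtx"],c["R"],np.array(c["t"])
    px=np.atleast_2d(px).astype(float)
    d=np.c_[(px[:,0]-K[0,2])/K[0,0],(px[:,1]-K[1,2])/K[1,1],np.ones(len(px))]@R
    o=-R.T@t
    return o+d*((z-o[2])/d[:,2])[:,None]
def cloud(n,d):
    c=arm.camera_params(n);K,R,t=c["mtx"],c["R"],np.array(c["t"])
    v,u=np.mgrid[:384,:512]
    P=np.stack([(u-K[0,2])/K[0,0]*d,(v-K[1,2])/K[1,1]*d,d],-1)
    return (P-t)@R
E
python3 - <<'E'
from h import *
f=np.load("top0.npz");p,d=f["p"],f["d"]
P=cloud("top",d)
cv2.imwrite("pics/topcrop.png",cv2.resize(p[110:225,190:300],None,fx=5,fy=5,interpolation=cv2.INTER_CUBIC))
roof=((abs(P[...,2]-.085)<.007)).astype(np.uint8); roof[:,:195]=0;roof[:,295:]=0;roof[:115]=0;roof[220:]=0
roof=cv2.morphologyEx(roof,cv2.MORPH_OPEN,np.ones((5,5)))
n,l,st,ce=cv2.connectedComponentsWithStats(roof);print(st)
cs,_=cv2.findContours(roof,0,2);c=max(cs,key=cv2.contourArea)
h=ray("top",c[:,0],.085)[:,:2]
r=cv2.minAreaRect((h*1000).astype(np.float32));print(r)
print(cv2.boxPoints(r))
hsv=cv2.cvtColor(p,cv2.COLOR_BGR2HSV)
for nm,m in dict(blue=(hsv[...,0]>105)&(hsv[...,0]<130)&(hsv[...,1]>120),red=((hsv[...,0]<8)|(hsv[...,0]>172))&(hsv[...,1]>90),green=(hsv[...,0]>40)&(hsv[...,0]<90)&(hsv[...,1]>60)).items():
    m=m.astype(np.uint8).copy();m[:,:195]=0;m[:,295:]=0;m[:115]=0;m[225:]=0
    n,l,st,ce=cv2.connectedComponentsWithStats(m)
    for s,cc in zip(st[1:],ce[1:]):
        if s[4]>3: print(nm,s,cc,ray("top",cc,.103),ray("top",cc,.064))
# drawer fronts: top at .078
m=(abs(P[...,2]-.078)<.006)
for u in range(204,284,6):
    print(u,[(v,round(float(P[v,u,2]),3),np.round(P[v,u,0],3),p[v,u].tolist()) for v in range(184,218,2)][-14:] if u in(222,264) else '')
E
```

```text
[[     0      0    512    384 192885]
 [   204    125     83     62   3668]
 [   264    130     10      6     55]]
((697.7864379882812, -73.7171630859375), (279.2044372558594, 199.71131896972656), 85.31153106689453)
[[ 586.8541   -204.69025 ]
 [ 785.8972   -221.01425 ]
 [ 808.71875    57.25592 ]
 [ 609.67566    73.579926]]
blue [244 165   9  12  92] [248.        170.7173913] [[ 0.64062754 -0.08556571  0.103     ]] [[ 0.64504415 -0.08546782  0.064     ]]
red [235 168   5   5  20] [237.05 169.9 ] [[ 0.64297053 -0.04730964  0.103     ]] [[ 0.64745124 -0.04616515  0.064     ]]
red [227 191   3   3   9] [228. 192.] [[ 0.56527438 -0.01701101  0.103     ]] [[ 0.56762948 -0.01503761  0.064     ]]
green [262 194   4   4  11] [263.63636364 195.45454545] [[ 0.55487523 -0.14110769  0.103     ]] [[ 0.55694583 -0.14252932  0.064     ]]
204 
210 
216 
222 [(190, 0.017, np.float64(0.578), [95, 93, 92]), (192, 0.013, np.float64(0.57), [97, 96, 93]), (194, 0.014, np.float64(0.563), [94, 91, 91]), (196, 0.015, np.float64(0.555), [96, 95, 94]), (198, 0.017, np.float64(0.548), [53, 51, 50]), (200, 0.078,
[... 447 characters left out ...]

240 
246 
252 
258 
264 [(190, 0.015, np.float64(0.58), [96, 94, 93]), (192, 0.019, np.float64(0.572), [97, 93, 93]), (194, 0.057, np.float64(0.563), [66, 88, 49]), (196, 0.061, np.float64(0.555), [60, 84, 41]), (198, 0.048, np.float64(0.549), [103, 106, 103]), (200, 0.014, np.float64(0.543), [92, 90, 91]), (202, 0.018, np.float64(0.535), [95, 94, 91]), (204, 0.013, np.float64(0.528), [95, 93, 92]), (206, 0.02, np.float64(0.521), [95, 94, 92]), (208, 0.014, np.float64(0.513), [96, 93, 93]), (210, 0.017, np.float64(0.506), [54, 53, 51]), (212, 0.017, np.float64(0.499), [45, 45, 43]), (214, 0.08, np.float64(0.491), [100, 105, 100]), (216, 0.071, np.float64(0.484), [73, 75, 75])]
270 
276 
282
```

View pics/topcrop.png

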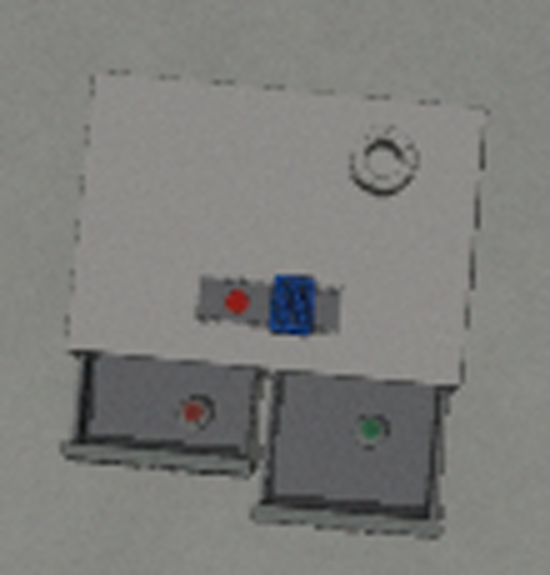

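```bash
cat >> h.py <<'E'
from scipy.spatial.transform import Rotation as Ro
C0=np.array([.6978,-.0737]);YAW=-.0818
def tocab(w):
    w=np.atleast_2d(w);a=np.array([np.cos(YAW),np.sin(YAW)]);b=np.array([-a[1],a[0]])
    return np.c_[(w[:,:2]-C0)@a,(w[:,:2]-C0)@b]
def toworld(c):
    c=np.atleast_2d(c);a=np.array([np.cos(YAW),np.sin(YAW)]);b=np.array([-a[1],a[0]])
    return C0+c[:,:1]*a+c[:,1:2]*b
def tool():
    s=arm.read_state();q=s["tcp_rot"];return s,Ro.from_quat([q[1],q[2],q[3],q[0]]).as_matrix()
def goto(w):   # tool shift in mm to world point, yaw error
    s,R=tool();sh=R.T@(np.array(w)-s["tcp_pos"])*1000
    z=R[:,2];x=R[:,0]
    print("t",round(s["t"],2),"tcp",np.round(s["tcp_pos"],4),"cab",np.round(tocab(s["tcp_pos"])*1000,1),"F",np.round(s["ft_force"],1),"shift",np.round(sh,1),"toolx",np.round(x,3),"z",np.round(z,3),"down",np.round(R[:,1],3))
E
python3 - <<'E'
from h import *
goto([0,0,0])
off=np.array([190,110])
pt=lambda L,z:tocab(ray("top",np.array(L)/5.+off-.4,z))*1000
print("L front",pt([[65,457],[250,475]],.078));print("R front",pt([[252,520],[440,537]],.078))
print("tab",tocab(ray("top",[[248,170.7]],.103))*1000,"roll",tocab(ray("top",[[266.4,142]],.115))*1000)
print("red",tocab(ray("top",[[237.05,169.9]],.085))*1000)
print("vials",tocab(ray("top",[[228,192],[263.6,195.5]],.064))*1000)
for c in ([-.215,.07],[-.23,-.07]): print(toworld([c]))
E
```

```text
t 0.1 tcp [0.2228 0.5835 0.2139] cab [[-527.1  616.1]] F [-0.2  0.1  1.1] shift [-624.3  214.7   -0. ] toolx [ 0.357  0.934 -0.001] z [-0.934  0.357  0.   ] down [-0.    -0.001 -1.   ]
L front [[-175.51190048  133.18478668]
 [-175.8075928     1.90538868]]
R front [[-207.27315023   -2.55631829]
 [-206.67687393 -135.77784585]]
tab [[-55.95099779 -16.49172747]] roll [[ 48.72089358 -70.81862619]]
red [[-54.78451397  22.51749871]]
vials [[-134.52849058   47.83015602]
 [-134.93352258  -79.99382703]]
[[0.48923852 0.01363333]]
[[ 0.46284945 -0.12467291]]
```

Call:
{"fn": "step_arm", "kwargs": {"steps": [{"fingers":-1,"spin":-0.142},{"fingers":-1,"spin":-0.142},{"fingers":-1,"dx":-50,"dz":-27},{"fingers":-1,"dx":-50,"dz":-27},{"fingers":-1,"dx":-50,"dz":-27},{"fingers":-1,"dx":-50,"dz":-27},{"fingers":-1,"dx":-50,"dz":-27},{"fingers":-1,"dx":-50,"dz":-27},{"fingers":-1,"dx":-50,"dz":-27},{"fingers":-1,"dx":-50,"dz":-27}]}}

```text
schema error: expected keys fingers, dx, dy, dz, spin
```

```bash
python3 - <<'E'
from h import *
goto([*toworld([[-.225,.067]])[0],.04])
E
```

```text
t 0.1 tcp [0.2228 0.5835 0.2139] cab [[-527.1  616.1]] F [-0.2  0.1  1.1] shift [-442.7  174.5 -443.4] toolx [ 0.357  0.934 -0.001] z [-0.934  0.357  0.   ] down [-0.    -0.001 -1.   ]
```

All keys are required in each row.

Call:
{"fn": "step_arm", "kwargs": {"steps": [{"fingers":-1,"dx":0,"dy":0,"dz":0,"spin":-0.142},{"fingers":-1,"dx":0,"dy":0,"dz":0,"spin":-0.142},{"fingers":-1,"dx":-50,"dy":0,"dz":-27,"spin":0},{"fingers":-1,"dx":-50,"dy":0,"dz":-27,"spin":0},{"fingers":-1,"dx":-50,"dy":0,"dz":-27,"spin":0},{"fingers":-1,"dx":-50,"dy":0,"dz":-27,"spin":0},{"fingers":-1,"dx":-50,"dy":0,"dz":-27,"spin":0},{"fingers":-1,"dx":-50,"dy":0,"dz":-27,"spin":0},{"fingers":-1,"dx":-50,"dy":0,"dz":-27,"spin":0},{"fingers":-1,"dx":-50,"dy":0,"dz":-27,"spin":0}]}}

```text
t: 1.35
tcp_pos: [0.4129, 0.159, 0.2121]
tcp_rot: [-0.515, 0.516, 0.483, -0.485]
ft_force: [0.6, -0.0, 0.1]
grip_width: 0.005
```

```bash
python3 - <<'E'
from h import *
goto([*toworld([[-.225,.067]])[0],.04])
E
```

```text
t 1.35 tcp [0.4129 0.159  0.2121] cab [[-303.   208.7]] F [ 0.6 -0.   0.1] shift [-142.4  172.6  -75.6] toolx [ 0.064  0.998 -0.004] z [-0.998  0.064  0.001] down [-0.001 -0.004 -1.   ]
```

Call:
{"fn": "step_arm", "kwargs": {"steps": [{"fingers":-1,"dx":-45,"dy":0,"dz":-20,"spin":0.018},{"fingers":-1,"dx":-50,"dy":0,"dz":-25,"spin":0},{"fingers":-1,"dx":-50,"dy":30,"dz":-20,"spin":0},{"fingers":-1,"dx":0,"dy":45,"dz":0,"spin":0},{"fingers":-1,"dx":0,"dy":45,"dz":0,"spin":0},{"fingers":-1,"dx":0,"dy":35,"dz":0,"spin":0},{"fingers":-1,"dx":0,"dy":0,"dz":0,"spin":0}]}}

```text
t: 2.22
tcp_pos: [0.4697, -0.0008, 0.0545]
tcp_rot: [-0.52, 0.524, 0.477, -0.477]
ft_force: [-0.5, 0.0, -0.1]
grip_width: 0.007
```

```bash
python3 - <<'E'
from h import *
goto([*toworld([[-.225,.067]])[0],.04])
E
```

```text
t 2.23 tcp [ 0.4697 -0.0008  0.0545] cab [[-233.3   54. ]] F [-0.5  0.  -0.1] shift [13.1 14.4 -8.1] toolx [ 0.09   0.996 -0.004] z [-0.996  0.09  -0.003] down [ 0.003 -0.004 -1.   ]
```

Call:
{"fn": "step_arm", "kwargs": {"steps": [{"fingers":-1,"dx":10,"dy":14,"dz":0,"spin":0},{"fingers":-1,"dx":0,"dy":0,"dz":-12,"spin":0},{"fingers":-1,"dx":0,"dy":0,"dz":-12,"spin":0},{"fingers":-1,"dx":0,"dy":0,"dz":-5,"spin":0},{"fingers":-1,"dx":0,"dy":0,"dz":-5,"spin":0},{"fingers":-1,"dx":0,"dy":0,"dz":-5,"spin":0},{"fingers":-1,"dx":0,"dy":0,"dz":-5,"spin":0}]}}

```text
t: 3.1
tcp_pos: [0.5207, 0.0061, 0.0442]
tcp_rot: [-0.519, 0.525, 0.479, -0.476]
ft_force: [-1.8, 0.5, 0.6]
grip_width: 0.005
```

```bash
python3 - <<'E'
from h import *
goto([*toworld([[-.186,.067]])[0],.04])
E
```

```text
t 3.1 tcp [0.5207 0.0061 0.0442] cab [[-183.    65.1]] F [-1.8  0.5  0.6] shift [1.9 4.2 3.1] toolx [ 0.089  0.996 -0.003] z [-0.996  0.089 -0.009] down [ 0.009 -0.004 -1.   ]
```

Call:
{"fn": "step_arm", "kwargs": {"steps": [{"fingers":-1,"dx":0,"dy":0,"dz":-4,"spin":0},{"fingers":-1,"dx":0,"dy":0,"dz":-5,"spin":0},{"fingers":-1,"dx":0,"dy":0,"dz":-5,"spin":0},{"fingers":-1,"dx":0,"dy":0,"dz":-5,"spin":0},{"fingers":-1,"dx":0,"dy":0,"dz":-5,"spin":0},{"fingers":-1,"dx":0,"dy":0,"dz":-5,"spin":0},{"fingers":-1,"dx":0,"dy":0,"dz":-5,"spin":0},{"fingers":-1,"dx":0,"dy":0,"dz":-5,"spin":0}]}}

```text
t: 4.1
tcp_pos: [0.5608, 0.0026, 0.0441]
tcp_rot: [-0.52, 0.524, 0.478, -0.476]
ft_force: [-0.8, 1.4, 0.6]
grip_width: 0.005
```

```bash
python3 - <<'E'
from h import *
goto([*toworld([[-.122,.067]])[0],.04])
p,d=arm.camera("top");cv2.imwrite("pics/t1.png",cv2.resize(p[110:225,190:300],None,fx=5,fy=5,interpolation=cv2.INTER_CUBIC))
p,d=arm.camera("side");cv2.imwrite("pics/s1.png",cv2.resize(p[140:250,220:350],None,fx=5,fy=5,interpolation=cv2.INTER_CUBIC))
E
```

```text
t 4.1 tcp [0.5608 0.0026 0.0441] cab [[-142.7   64.8]] F [-0.8  1.4  0.6] shift [  2.3   4.2 -20.7] toolx [ 0.09   0.996 -0.003] z [-0.996  0.09  -0.006] down [ 0.006 -0.003 -1.   ]
```

View pics/s1.png

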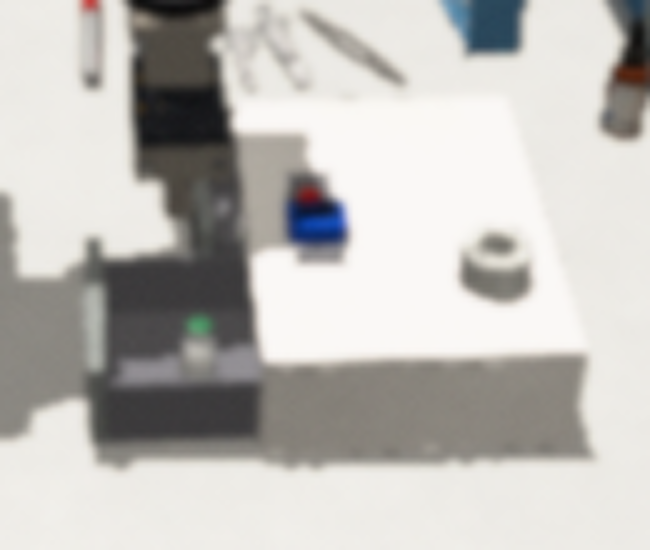

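The side view shows the finger at about (215,210) against the left front, with the left drawer nearly in. The right drawer and its vial, green cap at (200,325), are untouched. I continue slowly.

Call:
{"fn": "step_arm", "kwargs": {"steps": [{"fingers":-1,"dx":0,"dy":0,"dz":-4,"spin":0},{"fingers":-1,"dx":0,"dy":0,"dz":-4,"spin":0},{"fingers":-1,"dx":0,"dy":0,"dz":-4,"spin":0},{"fingers":-1,"dx":0,"dy":0,"dz":-3,"spin":0},{"fingers":-1,"dx":0,"dy":0,"dz":-2,"spin":0},{"fingers":-1,"dx":0,"dy":0,"dz":-2,"spin":0}]}}

```text
t: 4.95
tcp_pos: [0.581, 0.0008, 0.0441]
tcp_rot: [-0.52, 0.524, 0.478, -0.476]
ft_force: [-1.9, 0.0, 0.2]
grip_width: 0.008
```

```bash
python3 - <<'E'
from h import *
goto([*toworld([[-.122,.067]])[0],.04])
E
```

```text
t 4.95 tcp [0.581  0.0008 0.0441] cab [[-122.5   64.7]] F [-1.9  0.   0.2] shift [ 2.3  4.1 -0.5] toolx [ 0.09   0.996 -0.003] z [-0.996  0.09  -0.006] down [ 0.006 -0.003 -1.   ]
```

Call:
{"fn": "step_arm", "kwargs": {"steps": [{"fingers":-1,"dx":0,"dy":0,"dz":-2,"spin":0},{"fingers":-1,"dx":0,"dy":0,"dz":-2,"spin":0}]}}

```text
t: 5.2
tcp_pos: [0.5818, 0.0006, 0.0438]
tcp_rot: [-0.521, 0.523, 0.476, -0.478]
ft_force: [-9.4, 2.3, 8.1]
grip_width: 0.003
```

```bash
python3 - <<'E'
from h import *
goto([*toworld([[-.122,.067]])[0],.04])
E
```

```text
t 5.2 tcp [0.5818 0.0006 0.0438] cab [[-121.7   64.6]] F [-9.4  2.3  8.1] shift [2.4 3.8 0.3] toolx [ 0.09   0.996 -0.003] z [-0.996  0.09   0.   ] down [-0.001 -0.003 -1.   ]
```

Call:
{"fn": "step_arm", "kwargs": {"steps": [{"fingers":-1,"dx":0,"dy":0,"dz":6,"spin":0},{"fingers":-1,"dx":0,"dy":0,"dz":30,"spin":0},{"fingers":-1,"dx":0,"dy":0,"dz":50,"spin":0},{"fingers":-1,"dx":0,"dy":0,"dz":50,"spin":0},{"fingers":-1,"dx":0,"dy":0,"dz":15,"spin":0},{"fingers":-1,"dx":0,"dy":0,"dz":0,"spin":0}]}}

```text
t: 5.95
tcp_pos: [0.4314, 0.0138, 0.0443]
tcp_rot: [-0.519, 0.525, 0.479, -0.476]
ft_force: [-0.4, 0.2, 0.2]
grip_width: 0.002
```

```bash
python3 - <<'E'
from h import *
goto([*toworld([[-.240,-.067]])[0],.04])
E
```

```text
t 5.95 tcp [0.4314 0.0138 0.0443] cab [[-272.7   65.4]] F [-0.4  0.2  0.2] shift [-132.1    5.   -33.7] toolx [ 0.089  0.996 -0.003] z [-0.996  0.089 -0.009] down [ 0.009 -0.004 -1.   ]
```

Call:
{"fn": "step_arm", "kwargs": {"steps": [{"fingers":-1,"dx":-50,"dy":0,"dz":0,"spin":0},{"fingers":-1,"dx":-50,"dy":0,"dz":0,"spin":0},{"fingers":-1,"dx":-35,"dy":0,"dz":0,"spin":0},{"fingers":-1,"dx":0,"dy":0,"dz":0,"spin":0}]}}

```text
t: 6.45
tcp_pos: [0.4301, -0.1265, 0.0467]
tcp_rot: [-0.514, 0.528, 0.482, -0.474]
ft_force: [0.3, 0.8, 0.1]
grip_width: 0.002
```

```bash
python3 - <<'E'
from h import *
goto([*toworld([[-.230,-.067]])[0],.04])
p,d=arm.camera("side");cv2.imwrite("pics/s2.png",cv2.resize(p[140:250,220:350],None,fx=5,fy=5,interpolation=cv2.INTER_CUBIC))
p,d=arm.camera("top");cv2.imwrite("pics/t2.png",cv2.resize(p[110:225,190:300],None,fx=5,fy=5,interpolation=cv2.INTER_CUBIC))
E
```

```text
t 6.45 tcp [ 0.4301 -0.1265  0.0467] cab [[-262.5  -74.5]] F [0.3 0.8 0.1] shift [  7.7   7.3 -32.3] toolx [ 0.086  0.996 -0.005] z [-0.996  0.086 -0.022] down [ 0.022 -0.007 -1.   ]
```

View pics/s2.png

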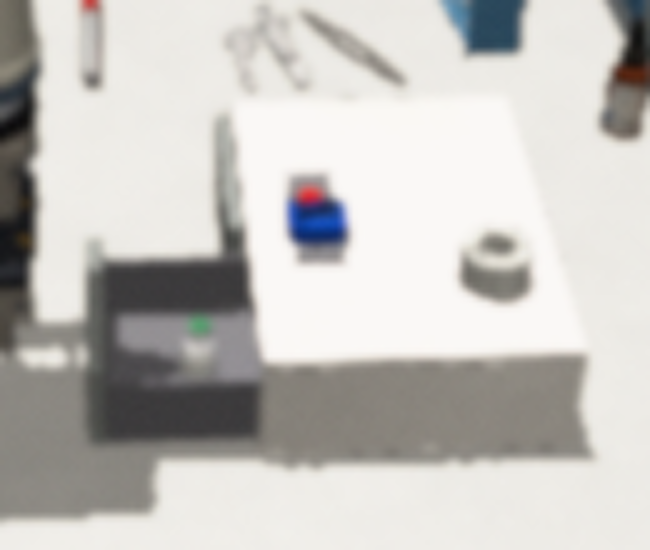

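View pics/t2.png

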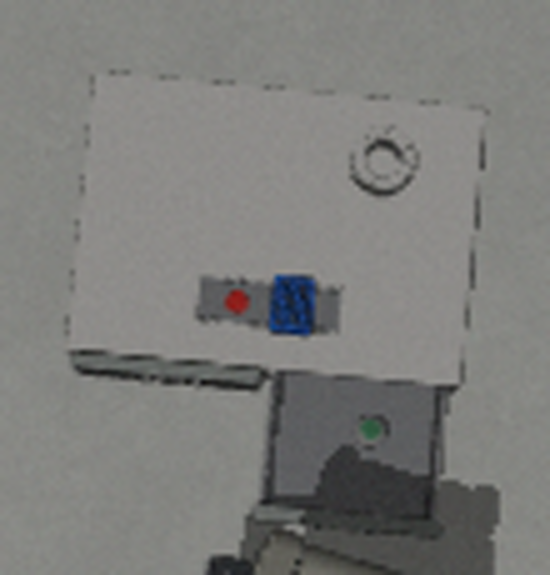

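The left front now sits flush along the roof edge at about (70-265, 365-380), and the right drawer's vial still stands. Now I push the right drawer.

Call:
{"fn": "step_arm", "kwargs": {"steps": [{"fingers":-1,"dx":7,"dy":6,"dz":-10,"spin":0},{"fingers":-1,"dx":0,"dy":0,"dz":-10,"spin":0},{"fingers":-1,"dx":0,"dy":0,"dz":-5,"spin":0},{"fingers":-1,"dx":0,"dy":0,"dz":-4,"spin":0},{"fingers":-1,"dx":0,"dy":0,"dz":-4,"spin":0},{"fingers":-1,"dx":0,"dy":0,"dz":-4,"spin":0},{"fingers":-1,"dx":0,"dy":0,"dz":-4,"spin":0},{"fingers":-1,"dx":0,"dy":0,"dz":-4,"spin":0}]}}

```text
t: 7.55
tcp_pos: [0.4789, -0.1184, 0.0409]
tcp_rot: [-0.513, 0.526, 0.483, -0.476]
ft_force: [-2.0, -0.0, 0.8]
grip_width: 0.005
```

```bash
python3 - <<'E'
from h import *
goto([*toworld([[-.122,-.067]])[0],.04])
E
```

```text
t 7.55 tcp [ 0.4789 -0.1184  0.0409] cab [[-214.5  -62.5]] F [-2.  -0.   0.8] shift [ -4.6   2.8 -92.4] toolx [ 0.081  0.997 -0.004] z [-0.997  0.081 -0.021] down [ 0.02  -0.006 -1.   ]
```

Contact. Same speed as before.

Call:
{"fn": "step_arm", "kwargs": {"steps": [{"fingers":-1,"dx":0,"dy":0,"dz":-4,"spin":0},{"fingers":-1,"dx":0,"dy":0,"dz":-5,"spin":0},{"fingers":-1,"dx":0,"dy":0,"dz":-5,"spin":0},{"fingers":-1,"dx":0,"dy":0,"dz":-5,"spin":0},{"fingers":-1,"dx":0,"dy":0,"dz":-5,"spin":0},{"fingers":-1,"dx":0,"dy":0,"dz":-5,"spin":0},{"fingers":-1,"dx":0,"dy":0,"dz":-5,"spin":0},{"fingers":-1,"dx":0,"dy":0,"dz":-5,"spin":0},{"fingers":-1,"dx":0,"dy":0,"dz":-5,"spin":0},{"fingers":-1,"dx":0,"dy":0,"dz":-5,"spin":0}]}}

```text
t: 8.8
tcp_pos: [0.5294, -0.1226, 0.0411]
tcp_rot: [-0.514, 0.525, 0.482, -0.476]
ft_force: [-0.8, -1.3, -1.8]
grip_width: 0.005
```

```bash
python3 - <<'E'
from h import *
goto([*toworld([[-.122,-.067]])[0],.04])
p,d=arm.camera("side");cv2.imwrite("pics/s3.png",cv2.resize(p[140:250,220:350],None,fx=5,fy=5,interpolation=cv2.INTER_CUBIC))
E
```

```text
t 8.8 tcp [ 0.5294 -0.1226  0.0411] cab [[-163.8  -62.5]] F [-0.8 -1.3 -1.8] shift [ -4.5   1.8 -41.8] toolx [ 0.081  0.997 -0.004] z [-0.997  0.081 -0.017] down [ 0.017 -0.005 -1.   ]
```

View pics/s3.png

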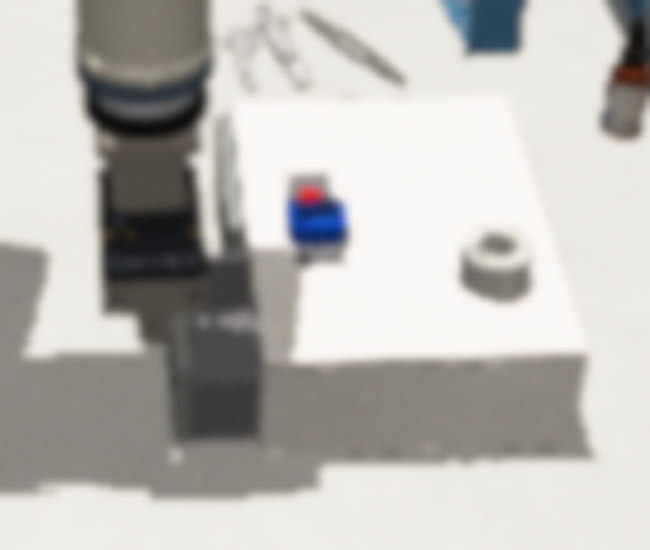

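The right drawer is about half shut, with its front at (175,380). I carry on.

Call:
{"fn": "step_arm", "kwargs": {"steps": [{"fingers":-1,"dx":0,"dy":0,"dz":-5,"spin":0},{"fingers":-1,"dx":0,"dy":0,"dz":-5,"spin":0},{"fingers":-1,"dx":0,"dy":0,"dz":-5,"spin":0},{"fingers":-1,"dx":0,"dy":0,"dz":-5,"spin":0},{"fingers":-1,"dx":0,"dy":0,"dz":-5,"spin":0},{"fingers":-1,"dx":0,"dy":0,"dz":-5,"spin":0},{"fingers":-1,"dx":0,"dy":0,"dz":-4,"spin":0},{"fingers":-1,"dx":0,"dy":0,"dz":-3,"spin":0},{"fingers":-1,"dx":0,"dy":0,"dz":-2,"spin":0},{"fingers":-1,"dx":0,"dy":0,"dz":-2,"spin":0}]}}

```text
t: 10.1
tcp_pos: [0.5715, -0.1259, 0.0416]
tcp_rot: [-0.516, 0.524, 0.482, -0.477]
ft_force: [-12.4, 0.6, 9.6]
grip_width: 0.005
```

```bash
python3 - <<'E'
from h import *
goto([*toworld([[-.122,-.067]])[0],.04])
E
```

```text
t 10.1 tcp [ 0.5715 -0.1259  0.0416] cab [[-121.7  -62.4]] F [-12.4   0.6   9.6] shift [-4.6  1.6  0.4] toolx [ 0.081  0.997 -0.004] z [-0.997  0.081 -0.013] down [ 0.013 -0.005 -1.   ]
```

Call:
{"fn": "step_arm", "kwargs": {"steps": [{"fingers":-1,"dx":0,"dy":0,"dz":6,"spin":0},{"fingers":-1,"dx":0,"dy":0,"dz":30,"spin":0},{"fingers":-1,"dx":0,"dy":-20,"dz":10,"spin":0},{"fingers":-1,"dx":0,"dy":-45,"dz":0,"spin":0},{"fingers":-1,"dx":-8,"dy":-40,"dz":0,"spin":0},{"fingers":-1,"dx":-10,"dy":0,"dz":0,"spin":0},{"fingers":-1,"dx":0,"dy":0,"dz":0,"spin":0}]}}

```text
t: 10.98
tcp_pos: [0.5238, -0.1403, 0.1499]
tcp_rot: [-0.513, 0.527, 0.483, -0.475]
ft_force: [0.0, 0.4, -0.4]
grip_width: 0.006
```

```bash
python3 - <<'E'
from h import *
goto([*toworld([[-.056,-.078]])[0],.094])
p,d=arm.camera("top");cv2.imwrite("pics/t4.png",cv2.resize(p[110:225,190:300],None,fx=5,fy=5,interpolation=cv2.INTER_CUBIC))
E
```

```text
t 10.97 tcp [ 0.5238 -0.1403  0.1499] cab [[-168.   -80.6]] F [ 0.   0.4 -0.4] shift [   2.7   58.4 -110.8] toolx [ 0.081  0.997 -0.004] z [-0.996  0.081 -0.022] down [ 0.022 -0.006 -1.   ]
```

View pics/t4.png

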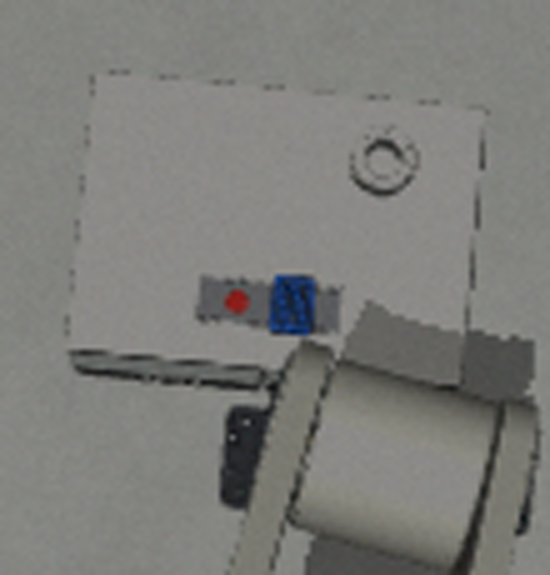

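The tab at (292,305) hasn't moved and the left front is flush. The arm hides the right front for now. Next I go over to the right of the tab.

Call:
{"fn": "step_arm", "kwargs": {"steps": [{"fingers":-1,"dx":0,"dy":0,"dz":-40,"spin":0},{"fingers":-1,"dx":0,"dy":0,"dz":-40,"spin":0},{"fingers":-1,"dx":0,"dy":0,"dz":-24,"spin":0},{"fingers":-1,"dx":0,"dy":0,"dz":0,"spin":0}]}}

```text
t: 11.52
tcp_pos: [0.6275, -0.147, 0.1456]
tcp_rot: [-0.516, 0.524, 0.482, -0.476]
ft_force: [-1.1, 0.4, -0.4]
grip_width: 0.003
```

```bash
python3 - <<'E'
from h import *
goto([*toworld([[-.056,-.078]])[0],.094])
E
```

```text
t 11.53 tcp [ 0.6275 -0.147   0.1456] cab [[-64.1 -78.8]] F [-1.1  0.4 -0.4] shift [ 0.9 51.7 -7.3] toolx [ 0.081  0.997 -0.002] z [-0.997  0.081 -0.014] down [ 0.014 -0.004 -1.   ]
```

Call:
{"fn": "step_arm", "kwargs": {"steps": [{"fingers":-1,"dx":0,"dy":22,"dz":-7,"spin":0},{"fingers":-1,"dx":0,"dy":15,"dz":0,"spin":0},{"fingers":-1,"dx":0,"dy":8,"dz":0,"spin":0},{"fingers":-1,"dx":0,"dy":0,"dz":0,"spin":0}]}}

```text
t: 12.02
tcp_pos: [0.6305, -0.1465, 0.0963]
tcp_rot: [-0.518, 0.522, 0.481, -0.478]
ft_force: [1.0, 0.3, 0.1]
grip_width: 0.002
```

```bash
python3 - <<'E'
from h import *
goto([*toworld([[-.056,-.05]])[0],.094])
p,d=arm.camera("side");cv2.imwrite("pics/s5.png",cv2.resize(p[140:250,220:350],None,fx=5,fy=5,interpolation=cv2.INTER_CUBIC))
E
```

```text
t 12.03 tcp [ 0.6305 -0.1465  0.0963] cab [[-61.1 -78.1]] F [1.  0.3 0.1] shift [28.1  2.3 -5.1] toolx [ 0.081  0.997 -0.001] z [-0.997  0.081 -0.008] down [ 0.008 -0.002 -1.   ]
```

View pics/s5.png

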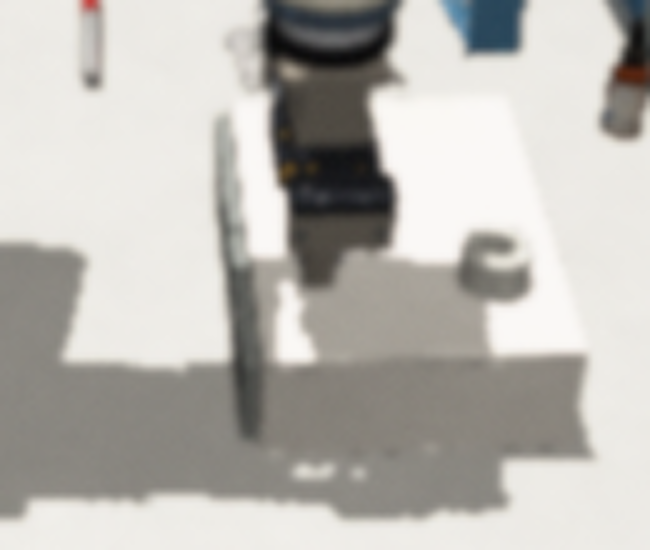

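Both drawer fronts now lie in one line (x 220-260). The fingertip is on the roof to the right of the tab. Next I push it left.

Call:
{"fn": "step_arm", "kwargs": {"steps": [{"fingers":-1,"dx":8,"dy":3,"dz":-5,"spin":0},{"fingers":-1,"dx":8,"dy":0,"dz":0,"spin":0},{"fingers":-1,"dx":5,"dy":0,"dz":0,"spin":0},{"fingers":-1,"dx":5,"dy":0,"dz":0,"spin":0},{"fingers":-1,"dx":5,"dy":0,"dz":0,"spin":0},{"fingers":-1,"dx":5,"dy":0,"dz":0,"spin":0},{"fingers":-1,"dx":5,"dy":0,"dz":0,"spin":0}]}}

```text
t: 12.95
tcp_pos: [0.6408, -0.1039, 0.0957]
tcp_rot: [-0.516, 0.523, 0.481, -0.477]
ft_force: [-0.6, -2.0, -0.4]
grip_width: 0.004
```

```bash
python3 - <<'E'
from h import *
goto([*toworld([[-.056,-.010]])[0],.094])
p,d=arm.camera("side");cv2.imwrite("pics/s6.png",cv2.resize(p[140:250,220:350],None,fx=5,fy=5,interpolation=cv2.INTER_CUBIC))
p,d=arm.camera("top");cv2.imwrite("pics/t6.png",cv2.resize(p[110:225,190:300],None,fx=5,fy=5,interpolation=cv2.INTER_CUBIC))
E
```

```text
t 12.95 tcp [ 0.6408 -0.1039  0.0957] cab [[-54.3 -34.7]] F [-0.6 -2.  -0.4] shift [24.7  1.6  1.7] toolx [ 0.081  0.997 -0.002] z [-0.997  0.081 -0.012] down [ 0.011 -0.003 -1.   ]
```

View pics/t6.png

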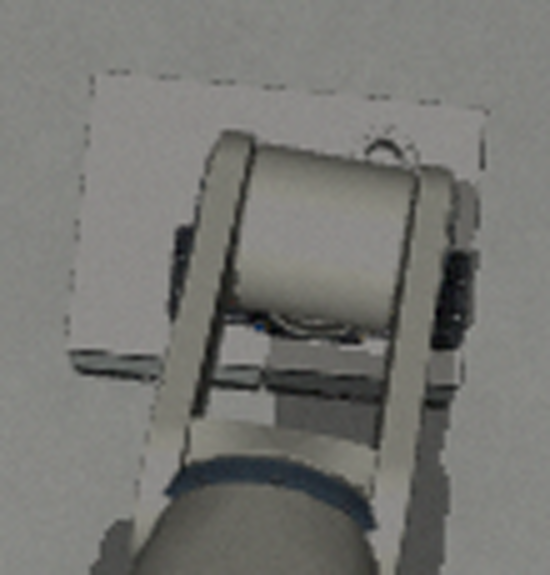

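The arm hides the tab here. The −2 N in y says the finger is pushing it, so I continue.

Call:
{"fn": "step_arm", "kwargs": {"steps": [{"fingers":-1,"dx":5,"dy":0,"dz":0,"spin":0},{"fingers":-1,"dx":5,"dy":0,"dz":0,"spin":0},{"fingers":-1,"dx":4,"dy":0,"dz":0,"spin":0},{"fingers":-1,"dx":3,"dy":0,"dz":0,"spin":0},{"fingers":-1,"dx":3,"dy":0,"dz":0,"spin":0}]}}

```text
t: 13.68
tcp_pos: [0.6425, -0.0827, 0.0957]
tcp_rot: [-0.516, 0.523, 0.481, -0.477]
ft_force: [0.4, -1.6, 0.7]
grip_width: 0.006
```

```bash
python3 - <<'E'
from h import *
goto([*toworld([[-.056,-.010]])[0],.094])
E
```

```text
t 13.68 tcp [ 0.6425 -0.0827  0.0957] cab [[-54.4 -13.5]] F [ 0.4 -1.6  0.7] shift [3.5 1.6 1.7] toolx [ 0.081  0.997 -0.002] z [-0.997  0.081 -0.012] down [ 0.011 -0.003 -1.   ]
```

Call:
{"fn": "step_arm", "kwargs": {"steps": [{"fingers":-1,"dx":3,"dy":0,"dz":0,"spin":0},{"fingers":-1,"dx":2,"dy":0,"dz":0,"spin":0},{"fingers":-1,"dx":2,"dy":0,"dz":0,"spin":0}]}}

```text
t: 14.05
tcp_pos: [0.6432, -0.0753, 0.0957]
tcp_rot: [-0.516, 0.524, 0.481, -0.477]
ft_force: [-0.1, -1.2, 0.5]
grip_width: 0.005
```

Call:
{"fn": "step_arm", "kwargs": {"steps": [{"fingers":-1,"dx":2,"dy":0,"dz":0,"spin":0}]}}

```text
t: 14.18
tcp_pos: [0.6433, -0.0743, 0.0957]
tcp_rot: [-0.516, 0.524, 0.481, -0.478]
ft_force: [-1.2, -12.7, 0.3]
grip_width: 0.005
```

```bash
python3 - <<'E'
from h import *
goto([*toworld([[-.056,-.010]])[0],.094])
E
```

```text
t 14.18 tcp [ 0.6433 -0.0743  0.0957] cab [[-54.3  -5.1]] F [ -1.2 -12.7   0.3] shift [-4.9  1.7  1.7] toolx [ 0.08   0.997 -0.004] z [-0.997  0.08  -0.012] down [ 0.011 -0.005 -1.   ]
```

That's the end stop (12.7 N). I back off to the right, lift, and retreat to look.

Call:
{"fn": "step_arm", "kwargs": {"steps": [{"fingers":-1,"dx":-5,"dy":0,"dz":0,"spin":0},{"fingers":-1,"dx":-12,"dy":0,"dz":0,"spin":0},{"fingers":-1,"dx":0,"dy":-40,"dz":0,"spin":0},{"fingers":-1,"dx":0,"dy":-50,"dz":0,"spin":0},{"fingers":-1,"dx":0,"dy":-20,"dz":50,"spin":0},{"fingers":-1,"dx":0,"dy":0,"dz":60,"spin":0},{"fingers":-1,"dx":0,"dy":0,"dz":60,"spin":0},{"fingers":-1,"dx":0,"dy":0,"dz":60,"spin":0},{"fingers":-1,"dx":0,"dy":0,"dz":0,"spin":0}]}}

```text
t: 15.3
tcp_pos: [0.4044, -0.0742, 0.2055]
tcp_rot: [-0.517, 0.524, 0.481, -0.476]
ft_force: [1.1, -0.5, -0.2]
grip_width: 0.005
```

```bash
python3 - <<'E'
from h import *
goto([.4,-.1,.25])
p,d=arm.camera("side");a=cv2.resize(p[140:250,220:350],None,fx=3.2,fy=3.2,interpolation=cv2.INTER_CUBIC)
cv2.imwrite("pics/s7full.png",p)
p,d=arm.camera("top");b=cv2.resize(p[110:220,190:310],None,fx=3.2,fy=3.2,interpolation=cv2.INTER_CUBIC)
cv2.imwrite("pics/t7full.png",p)
cv2.imwrite("pics/st7.png",np.hstack([a,b]))
hsv=cv2.cvtColor(p,cv2.COLOR_BGR2HSV)
for nm,m in dict(blue=(hsv[...,0]>105)&(hsv[...,0]<130)&(hsv[...,1]>120),green=(hsv[...,0]>40)&(hsv[...,0]<90)&(hsv[...,1]>60)).items():
    m=m.astype(np.uint8).copy();m[:,:205]=0;m[:,285:]=0;m[:150]=0;m[185:]=0
    n,l,st,ce=cv2.connectedComponentsWithStats(m)
    for s,cc in zip(st[1:],ce[1:]):
        if s[4]>3: print(nm,s[4],cc,tocab(ray("top",cc,.103 if nm=="blue" else .085))*1000)
P=cloud("top",d)
C=tocab(P.reshape(-1,3)).reshape(384,512,2)*1000
for lo,hi in((10,125),(-125,-10)):
    k=(C[...,1]>lo)&(C[...,1]<hi)&(abs(P[...,2]-.078)<.015)&(C[...,0]<-90)&(C[...,0]>-230)
    print(k.sum(),np.percentile(C[...,0][k],[2,50,98]))
E
```

```text
t 15.3 tcp [ 0.4044 -0.0742  0.2055] cab [[-292.3  -24.5]] F [ 1.1 -0.5 -0.2] shift [-26.1 -44.5   1.7] toolx [ 0.083  0.997 -0.001] z [-0.996  0.083 -0.012] down [ 0.012 -0.002 -1.   ]
blue 92 [236.9673913  169.40217391] [[-55.09092974  22.27800091]]
green 19 [249.84210526 171.05263158] [[-54.54861831 -22.88132268]]
214 [-111.98010299 -101.57727687  -90.47999818]
213 [-112.45112558 -101.60537122  -90.50358022]
```

View pics/st7.png

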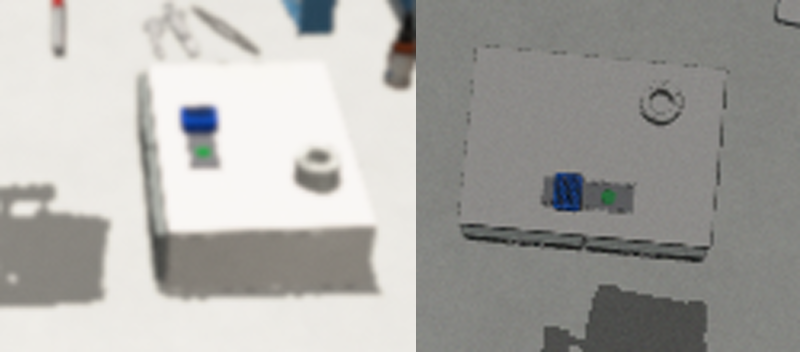

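Both fronts measure −112 mm, which is shut. The tab is at y = 22.3 mm, over the red mark, and green shows at (608,197) in the right panel. Nothing touches the robot, so I hand in.

```bash
python3 -c "
from bench import arm
print(arm.finish_job())"
```

```text
the job is handed in; nothing more can be done
None
```

I shut both drawers with the closed fingertips and pushed the blue lock tab left to its end stop. I then backed the arm away and handed the job in at about 15.4 s of the 54 s allowed.

- **Drawers:** I pushed the left one first, then the right, at about 40 mm/s and slower near the end. Each ended against its stop with a force of about 12–16 N. In the last top view both fronts measure 112 mm before the cabinet's origin, which is the shut position.
- **Lock:** I stopped pushing when the tab met its end stop at about 13 N. It now sits at y = 22.3 mm, against 22.5 mm measured for the red mark. The red mark is covered and the green one shows.
- **Surroundings:** The plaster roll on the roof had not moved. I did not re-measure the other loose items, but the arm passed well clear of them.
- **Vials:** I could not check these at the end, because shut drawers hide them. The green-capped one was last seen standing before its drawer was pushed, and the red-capped one only in the first pictures. That they still stand rests on the gentle pushing.

No check disagreed or failed. One early move call was refused for missing keys and moved nothing.

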